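# Put the mouse away in its charging garage through the sprung flap

## Robot

A 6-joint arm with a two-finger parallel gripper is mounted at the origin on a cart in front of the work surface, level with it; the furniture and walls round the work are solid. World frame = base frame: x ahead of the robot, y to its left, z up, the work surface at z = 0. Lengths are in m, angles in rad, forces in N, time in s.
With the tool pointing down it reaches from about 0.275 to 0.725 m from the base axis. Payload 15.9 kg.
Tool frame: the origin (TCP) lies at the very end of the fingers, on their centre line; the grasp point (between the pads) lies 19 mm behind it (ctrl.hold_point_z is the distance from the TCP to the grasp point, in m); z points along the fingers, y is the line along which they close (so a half turn about z gives the same grasp; the last joint's range is limited). The gripper opens to 85 mm and grips with 20 to 120 N. Pads are 22 mm wide; open, the fingers measure 114 mm over their backs; the gripper's body (76 mm by 85 mm) begins 54 mm behind the grasp point. The pads swing forward as they close: fully open they stand 13 mm farther back than shut.
Start: joints at [-1.15, 0.213, -0.034, 1.323, 0, 1.571], TCP at [0.204, -0.456, 0.231] pointing down, gripper open.
Joint ranges: [-2.98, 2.98], [-0.74, 1.72], [-1.14, 1.35], [-2.1, 2.04], [-1.57, 1.44], [-3.14, 3.14]. Speed limits (rad/s): [1.89, 1.89, 2.39, 2.57, 3.14, 3.14].

## Interface

Orientations are given as a rotation vector (axis times angle).
In Python, from plant import ctrl, vision, job gives the robot as it stands. The module is installed in compiled form; this text tells all that it offers.
- The arm moves only by the tool move_arm, never from a script. Its argument "series" is a list of rows, each an object of numbers: "tx", "ty", "tz": the shift along the tool's x, y, z in m; "ax", "ay", "az": the turn, a rotation vector about the tool's x, y, z in degrees; "hand": the finger opening in m, from 0 to 0.0854. In form: [{"tx": .., "ty": .., "tz": .., "ax": .., "ay": .., "az": .., "hand": ..}, ...]. A call has exactly 8 rows; each row shifts and turns the commanded pose from where the row before left it, along the tool's axes as they then stand; what a row does not reach is not made up. A row lasts 1/12 s, in which the tool goes at most 41.7 mm and 7.16 degrees, less where a joint would pass 70% of its speed; a pose out of reach is approached as far as the arm can. A call with a gripper value outside its range is refused whole. The fingers move at their own pace and stop on an object; "newtons" is the grip in N (left out, the last holds). Time passes only in rows, so rows that do not move let the fingers close, or fill a call up. It gives the time, the measured TCP pose, the force, the opening and the grip force at its end, in the units of the state.
- ctrl.get_state(): the state, without advancing time (a new reading comes with each control period).
- vision.capture(name): name is "side" or "top" or "wrist"; returns the picture (420x560x3 uint8, red, green, blue); there is no depth.
- vision.camera_model(name): a dict with "fx", "fy", "cx", "cy" (pixels), "eye" and "rotation" of the camera in the world. Camera axes: x right, y up, looking along -z (the intrinsics and any distortion apply to the point x, -y, -z); pixel columns grow to the right and rows downward; lengths in m; the calibration is good to about 2 mm. A picture is of the moment at which its call begins: read the wrist's pose just before it. camera_model takes no time and is no camera call; for the wrist camera it gives the pose at the moment of the call.
- job.job_done(): hands the job in; it is judged then, once.
The state is a dict: "time_s": time; "joint_pos": joint angles; "joint_velocities": joint speeds; "effort": joint torques, N m; "eef_pos": TCP position; "orientation": TCP orientation; "force": force on the tool from outside, world axes, zero at the start; "ft_torque": the same for the moment, N m; "width": opening from 0.0 (shut) to 1.0 (fully open); "grip_force": force on a finger pad.
Only numpy, scipy, OpenCV 4.12 (cv2) and the standard library are available. Lean on these libraries where they do the work, as an engineer would, in place of code of your own. Each camera call takes 0.05 s, during which the arm holds its last target. There are 200 camera calls.

## Task

Put the mouse away in its charging garage: stand it in front of the garage with its nose (the wheel end) toward the flap, and push it in along the worktop, through the two-leaf sprung flap, until its nose bears firmly on the sprung charging pad hidden under the roof. Feel for the pad and press gently, do not ram it; then take the hand out so that the mouse stays inside and both flap leaves swing shut behind it. Do not shove the garage or disturb the steel cup, the eraser and the clip tin.

Things in the scene. Friction and masses are not known exactly. Their poses are not given: they have to be found in the camera images.
- mouse: White computer mouse, rounded, 110 long x 60 wide x 36 mm high, 0.07 to 0.15 kg. Origin: centre of its underside; +x toward its nose (the end with the wheel), +z up. Grasp it from above across its 60 mm width. Starts lying beyond the garage, seen from the robot.
- mouse_nose (a point): Foremost point of the mouse, 55 mm ahead of its origin, 12 mm above its underside.
- mouse_tail (a point): Rearmost point of the mouse, 55 mm behind its origin, 12 mm above its underside. Push here with the fingertips.
- dock: Light-wood charging garage fixed at the right, 98 wide x 258 long x 48 mm high, no floor: the mouse slides on the worktop. Origin: on the worktop, mid flap line; +x points into the bay; the mouth faces roughly world +y. x = -8 to 103 mm is open above for downward fingers, walls 42 mm high, 86 mm apart; from 80 mm they funnel to 66 mm; x = 103 to 250 mm is roofed, underside 42 mm up.
- dock_mouth (a point): Middle of the flap line, 20 mm above the worktop (dock x = 0, y = 0); axes as the dock. A tall globe on a stand (ring 0.41 m across at 0.33 m height, 0.55 m high in all) stands at world x 0.71, y 0.05, ahead of the robot and left of the garage, and is in the arm's way: swing past it with the hand within 0.38 m of the base axis.
- left_flap (a joint): Flap leaf at the dock's +y side: upright grey plate, 39 wide x 37 high x 4 mm, on an upright pin 41.5 mm off the middle. 0 = shut; swings only into the bay, to 1.55 rad. A light spring shuts it (0.4 N at its free edge when shut, 1.8 N fully open). It sweeps 41 mm deep, so it shuts only when all in the bay lies beyond that.
- right_flap (a joint): The mirror leaf at the -y side, same values; open, the leaves leave 78 mm between them.
- contact_unit: Contact unit hidden under the roof; origin (fixed housing) on the worktop 240 mm behind the flap line. Before it stands a 50 mm wide sprung pad on a carriage: its free face lies anywhere 159 to 197 mm behind the flap line, unseen and unmeasured; feel for it. It gives 5 mm at 2.2 N/mm, then is rigid. Firmly: over 4 N for 0.1 s; over 18 N harms it. Let go, it may push the mouse back some mm (fine).
- steel_cup: Bystander: steel cup, 33 mm across, 63 mm high, stands behind the mouse. Origin: centre of its underside.
- eraser: Bystander: eraser, 19 x 42 x 12 mm, lies on the worktop left of the garage's mouth. Origin: centre of its underside.
- clip_tin: Bystander: shallow round tin, 68 mm across, 20 mm high, right of the mouse, behind the garage. Origin: centre of its underside.
Things that resemble listed ones, but are neither listed nor needed, are in the scene too. Of the things like the mouse, leave any that is blue; of the rest the larger one is meant.

How it is judged:
By the outcome, as a careful person would: the job done as asked, in the order asked, and still so for the second after the job is handed in, with the robot touching nothing.
It also fails if it takes over 58 s, if anything falls off the work surface, if the arm or the gripper's body presses on something with over 40 N, if the wrist force passes 120 N, or if a joint passes its speed limit or range.

## Working session

There is one attempt and no reset: what is moved stays moved. The work goes in short steps, Python scripts to look and compute and a tool call to move; the robot and the scene stay as the last step left them, time stands still between calls to the robot, and variables do not carry over. Pictures are saved under pics/ and viewed, at most 11 in all, crops included, and the job is handed in when it is done.

Besides the shell and the picture viewer there is one more tool, called after "Emit:" in YAML: its name, and indented under it one key for each argument. move_arm: Moves the arm, as the interface text tells. Its arguments: {"type":"object","properties":{"series":{"type":"array"},"newtons":{"type":"number"}},"required":["series"]}

```bash
mkdir -p pics
cat > h.py <<'E'
import numpy as np, cv2
from plant import ctrl, vision, job
def snap(n,f):
    m=vision.camera_model(n); im=vision.capture(n); cv2.imwrite('pics/'+f,im[:,:,::-1]); return im,m
def ray(m,u,v):
    d=np.array([(u-m['cx'])/m['fx'],-(v-m['cy'])/m['fy'],-1.0]); return np.array(m['eye']),np.array(m['rotation'])@d
def atz(m,u,v,z):
    e,d=ray(m,u,v); return e+d*(z-e[2])/d[2]
def proj(m,p):
    c=np.array(m['rotation']).T@(np.array(p)-np.array(m['eye'])); return m['cx']+m['fx']*c[0]/-c[2], m['cy']+m['fy']*-c[1]/-c[2]
def tri(m1,p1,m2,p2):
    e1,d1=ray(m1,*p1);e2,d2=ray(m2,*p2)
    t=np.linalg.lstsq(np.stack([d1,-d2],1),e2-e1,rcond=None)[0]
    a=e1+t[0]*d1;b=e2+t[1]*d2
    return (a+b)/2,np.linalg.norm(a-b)
E
python3 - <<'E'
from h import *
for n in('top','side'):
    im,m=snap(n,n+'0.png'); print(n,m)
print(ctrl.get_state(), ctrl.hold_point_z)
E
```

```text
top {'fx': 453.3045021829263, 'fy': 453.3045021829263, 'cx': 270.3171663020623, 'cy': 210.67530618795425, 'eye': array([ 0.36497842, -0.26650159,  1.28980349]), 'rotation': array([ 0.08806363, -0.07433802, -1.56584007])}
side {'fx': 394.1767998774467, 'fy': 394.1767998774467, 'cx': 274.94219952627276, 'cy': 211.74612590342068, 'eye': array([0.48787824, 0.54401335, 0.39746858]), 'rotation': array([-0.01893737,  1.74355474,  2.58521693])}
{'time_s': 0.1, 'joint_pos': array([-1.15002657e+00,  2.13324025e-01, -3.49957288e-02,  1.32348392e+00,
        1.47449203e-05,  1.57077873e+00]), 'joint_velocities': array([-0.00087131,  0.00077039,  0.00270866, -0.000401  , -0.00111776,
        0.00157048]), 'effort': array([-4.85285433e-03, -6.87246752e+01,  4.87809777e+01,  1.19829940e-02,
       -4.22877001e-04,  2.27812512e-05]), 'eef_pos': array([ 0.20411212, -0.45610902,  0.23085735]), 'orientation': array([-3.07135024e+00, -6.55899235e-01,  3.07688660e-04]), 'force': array([-0.38240888,  0.40860117, -0.80439113]), 'ft_torque': array([ 0.02362569,  0.01215695, -0.02063996]), 'grip_force': 0.0, 'width': 0.9971838639598155} 0.0187
```

View pics/top0.png

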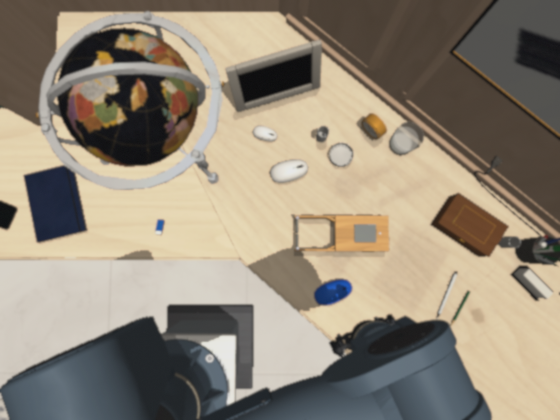

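View pics/side0.png

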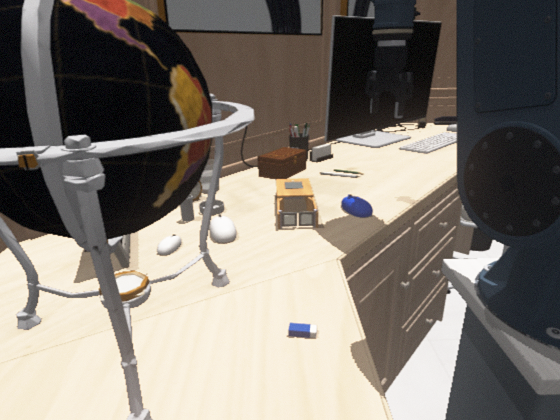

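The top view shows three mouse-like things: a large white one (289,171), a small white one (265,133) and a blue one (333,291). The garage runs from its mouth at (297,234) to its rear at (389,234). The cup is at (320,133), the tin at (341,154) and the eraser at (160,227). By the description I choose the large white mouse and check it in a crop.

```bash
sed -i "s/m=vision.camera_model(n); im/m=cm(n); im/" h.py
cat >> h.py <<'E'
from scipy.spatial.transform import Rotation as Ro
def cm(n):
    m=dict(vision.camera_model(n)); r=np.array(m['rotation'])
    if r.shape==(3,): m['rotation']=Ro.from_rotvec(r).as_matrix()
    return m
E
python3 - <<'E'
from h import *
t=cm('top');s=cm('side')
a=cv2.imread('pics/top0.png')[110:270,230:400]; b=cv2.imread('pics/side0.png')[170:260,150:330]
c=cv2.resize(a,None,fx=4.5,fy=3.6,interpolation=2)
cv2.imwrite('pics/c1.png',cv2.resize(a,(637,600),interpolation=2)); cv2.imwrite('pics/c2.png',cv2.resize(b,(800,400),interpolation=2))
print('keys',vision.camera_model('top').keys())
print('mouse',tri(t,(289,171),s,(223,230)))
for n,p,z in [('mouse',(289,171),.018),('small',(265,133),.012),('cup',(320,133),.03),('tin',(341,154),.01),('eraser',(160,227),.006),('mouthL',(297,216),.042),('mouthR',(297,253),.042),('rearL',(389,215),.048),('rearR',(389,251),.048)]:
    print(n,atz(t,*p,z).round(3))
E
```

```text
keys dict_keys(['fx', 'fy', 'cx', 'cy', 'eye', 'rotation'])
mouse (array([ 0.61078215, -0.30817108,  0.01003388]), np.float64(0.002790676376920073))
mouse [ 0.611 -0.308  0.018]
small [ 0.723 -0.239  0.012]
cup [ 0.718 -0.396  0.03 ]
tin [ 0.662 -0.457  0.01 ]
eraser [0.451 0.058 0.006]
mouthL [ 0.48  -0.329  0.042]
mouthR [ 0.378 -0.329  0.042]
rearL [ 0.483 -0.581  0.048]
rearR [ 0.384 -0.579  0.048]
```

View pics/c1.png

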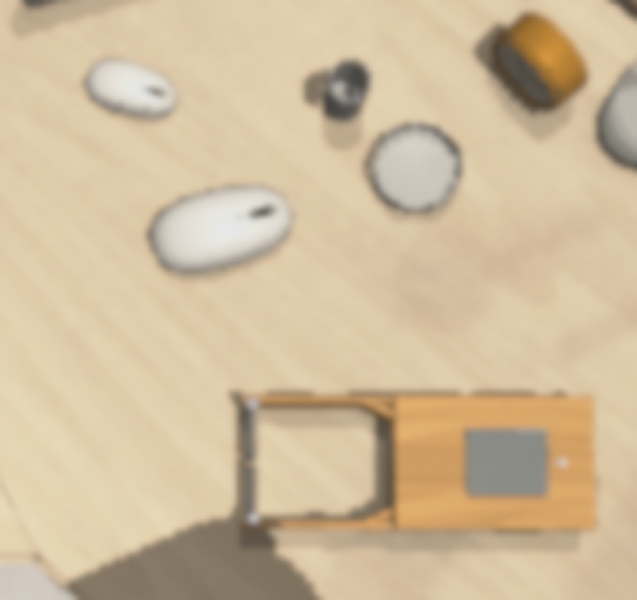

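View pics/c2.png

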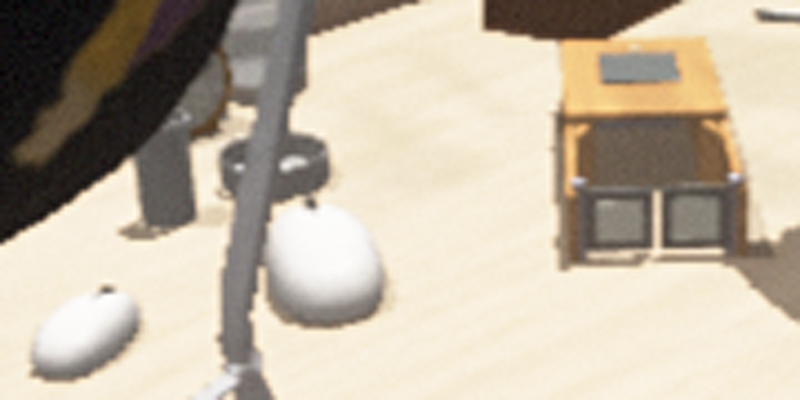

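The crop confirms it. The large white mouse has its wheel at the right end, so the nose points towards world -y and slightly +x, at a yaw of about -74°. Its triangulated height is 10 to 18 mm. The garage mouth faces +y, and all bystanders stand clear. I'll turn the hand and move above the mouse.

Emit:
move_arm:
  series:
    - {"az": -6.8}
    - {"az": -6.8}
    - {"az": -6.8}
    - {"az": -6.8}
    - {"az": -6.8}
    - {"az": -6.8}
    - {"az": -6.8}
    - {"az": -6.8}

```text
invalid input
```

Emit:
move_arm:
  series:
    - {"az": -6.9}
    - {"az": -6.9}
    - {"az": -6.9}
    - {"az": -6.9}
    - {"ty": 0.03, "tx": 0.0025}
    - {"ty": 0.036, "tx": 0.0025}
    - {"ty": 0.036, "tx": 0.0025}
    - {"ty": 0.036, "tx": 0.0025}

```text
invalid input
```

Emit:
move_arm:
  series:
    - {"ty": 0.036, "tx": 0.0025}
    - {"ty": 0.036, "tx": 0.0025}
    - {"ty": 0.036, "tx": 0.0025}
    - {"ty": 0.036, "tx": 0.0025}
    - {"ty": 0.036, "tx": 0.0025}
    - {"ty": 0.036, "tx": 0.0025}
    - {"ty": 0.02, "tx": 0.0025}
    - {}

```text
invalid input
```

```bash
cat >> h.py <<'E'
def pose():
    s=ctrl.get_state(); R=Ro.from_rotvec(s['orientation']).as_matrix()
    return np.array(s['eef_pos']),R,s
def go(p,yawy=None):
    "tool shift to p after turning so tool y points at yawy (deg); tool down"
    q,R,s=pose(); y=np.degrees(np.arctan2(R[1,1],R[0,1])); yy=y if yawy is None else yawy
    a=np.radians(yy); Y=np.array([np.cos(a),np.sin(a),0]);X=np.array([-Y[1],Y[0],0]);d=np.array(p)-q
    print('t',s['time_s'],'tcp',q.round(4),'yaw',round(y,2),'z',R[:,2].round(4),'F',s['force'].round(1),'| az',round(-(yy-y),2),'tx ty tz',(d@X).round(4),(d@Y).round(4),round(-d[2],4))
E
python3 - <<'E'
from h import *
im,m=snap('wrist','w1.png'); go((.611,-.308,.15),16); print(m['eye'],m['rotation'].round(3),m['fx'])
E
```

```text
t 0.15 tcp [ 0.2041 -0.4562  0.2309] yaw -65.89 z [-3.e-04  8.e-04 -1.e+00] F [-0.1  0.8 -0.2] | az -81.89 tx ty tz 0.0303 0.4319 0.0809
[ 0.28005331 -0.42291026  0.37457239] [[ 0.408  0.864  0.295]
 [-0.913  0.386  0.13 ]
 [-0.001 -0.323  0.947]] 292.32228952843457
```

View pics/w1.png

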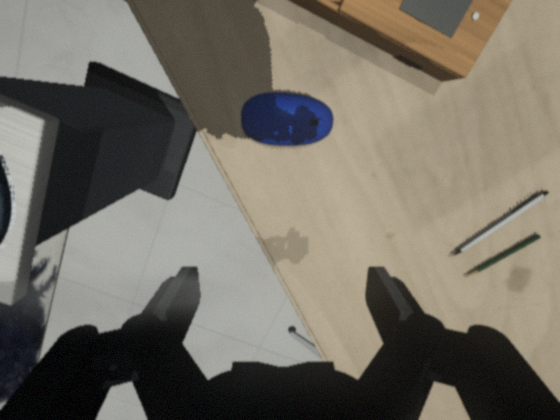

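The wrist view shows the blue mouse at (287,119) and the garage rear at (420,40). The moves were refused, so I'll give every key in each row.

Emit:
move_arm:
  series:
    - {"tx": 0, "ty": 0, "tz": 0, "ax": 0, "ay": 0, "az": -6.8, "hand": 0.085}
    - {"tx": 0, "ty": 0, "tz": 0, "ax": 0, "ay": 0, "az": -6.8, "hand": 0.085}
    - {"tx": 0, "ty": 0, "tz": 0, "ax": 0, "ay": 0, "az": -6.8, "hand": 0.085}
    - {"tx": 0, "ty": 0, "tz": 0, "ax": 0, "ay": 0, "az": -6.8, "hand": 0.085}
    - {"tx": 0, "ty": 0, "tz": 0, "ax": 0, "ay": 0, "az": -6.8, "hand": 0.085}
    - {"tx": 0, "ty": 0, "tz": 0, "ax": 0, "ay": 0, "az": -6.8, "hand": 0.085}
    - {"tx": 0, "ty": 0, "tz": 0, "ax": 0, "ay": 0, "az": -6.8, "hand": 0.085}
    - {"tx": 0, "ty": 0, "tz": 0, "ax": 0, "ay": 0, "az": -6.8, "hand": 0.085}
  newtons: 30

```text
time_s: 0.82
eef_pos: [0.2042, -0.4563, 0.2311]
orientation: [-2.426, -1.995, -0.0]
force: [0.6, 0.9, 1.0]
width: 0.995
grip_force: 0.0
```

Emit:
move_arm:
  series:
    - {"tx": 0, "ty": 0, "tz": 0, "ax": 0, "ay": 0, "az": -6.8, "hand": 0.085}
    - {"tx": 0, "ty": 0, "tz": 0, "ax": 0, "ay": 0, "az": -6.8, "hand": 0.085}
    - {"tx": 0, "ty": 0, "tz": 0, "ax": 0, "ay": 0, "az": -6.8, "hand": 0.085}
    - {"tx": 0, "ty": 0, "tz": 0, "ax": 0, "ay": 0, "az": -6.8, "hand": 0.085}
    - {"tx": 0.002, "ty": 0.03, "tz": 0, "ax": 0, "ay": 0, "az": 0, "hand": 0.085}
    - {"tx": 0.002, "ty": 0.035, "tz": 0, "ax": 0, "ay": 0, "az": 0, "hand": 0.085}
    - {"tx": 0.002, "ty": 0.035, "tz": 0, "ax": 0, "ay": 0, "az": 0, "hand": 0.085}
    - {"tx": 0.002, "ty": 0.035, "tz": 0, "ax": 0, "ay": 0, "az": 0, "hand": 0.085}

```text
time_s: 1.48
eef_pos: [0.3332, -0.4114, 0.2312]
orientation: [-1.898, -2.503, -0.0]
force: [-0.6, -1.3, -0.5]
width: 0.995
grip_force: 0.0
```

Emit:
move_arm:
  series:
    - {"tx": 0.002, "ty": 0.035, "tz": 0, "ax": 0, "ay": 0, "az": 0, "hand": 0.085}
    - {"tx": 0.002, "ty": 0.035, "tz": 0, "ax": 0, "ay": 0, "az": 0, "hand": 0.085}
    - {"tx": 0.002, "ty": 0.035, "tz": 0, "ax": 0, "ay": 0, "az": 0, "hand": 0.085}
    - {"tx": 0.002, "ty": 0.035, "tz": 0, "ax": 0, "ay": 0, "az": 0, "hand": 0.085}
    - {"tx": 0.002, "ty": 0.035, "tz": 0, "ax": 0, "ay": 0, "az": 0, "hand": 0.085}
    - {"tx": 0.002, "ty": 0.03, "tz": 0, "ax": 0, "ay": 0, "az": 0, "hand": 0.085}
    - {"tx": 0, "ty": 0.02, "tz": 0, "ax": 0, "ay": 0, "az": 0, "hand": 0.085}
    - {"tx": 0, "ty": 0, "tz": 0, "ax": 0, "ay": 0, "az": 0, "hand": 0.085}

```text
time_s: 2.15
eef_pos: [0.5484, -0.3377, 0.2299]
orientation: [-1.892, -2.506, -0.001]
force: [-0.7, 0.0, 0.5]
width: 0.99
grip_force: 0.0
```

Run:
```python
from h import *
im,m=snap('wrist','w2.png'); go((.611,-.308,.15),16); np.savez('w2.npz',**m)
print('mouse pred',proj(m,(.611,-.308,.018)))
t=cm('top')
for f,mm in(('top0',t),('w2',m)):
    a=cv2.imread(f'pics/{f}.png'); hsv=cv2.cvtColor(a,cv2.COLOR_BGR2HSV)
    M=((hsv[:,:,1]<45)&(hsv[:,:,2]>130)).astype(np.uint8)
    n,L,S,C=cv2.connectedComponentsWithStats(M); u,v=proj(mm,(.611,-.308,.018))
    for i in range(1,n):
        if S[i,4]>100 and np.hypot(*(C[i]-(u,v)))<60:
            pts=np.argwhere(L==i)[:,::-1].astype(np.float32); w=np.array([atz(mm,*p,.015)[:2] for p in pts])
            r=cv2.minAreaRect((w*1000).astype(np.float32)); print(f,S[i],C[i].round(1),r)
```

```text
t 2.2 tcp [ 0.5468 -0.3386  0.2302] yaw 15.84 z [-1.e-03  8.e-04 -1.e+00] F [ 0.3  0.8 -0.9] | az -0.16 tx ty tz 0.0117 0.0702 0.0802
mouse pred (np.float64(338.2356088971086), np.float64(170.56116507500056))
top0 [253 126  24  15 280] [264.6 133.1] ((722.1190795898438, -237.44552612304688), (41.256465911865234, 66.3028564453125), 0.07622601836919785)
top0 [329 143  24  24 437] [340.6 154.3] ((659.771240234375, -455.67999267578125), (65.81717681884766, 67.02082824707031), 27.017797470092773)
top0 [270 159  38  24 663] [288.4 170.4] ((613.7076416015625, -307.40142822265625), (59.59678649902344, 108.06634521484375), 14.379467964172363)
w2 [ 318  159   49   56 1829] [338.9 186.4] ((620.8548583984375, -328.86376953125), (59.54800033569336, 70.60942077636719), 13.238064765930176)
```

View pics/w2.png

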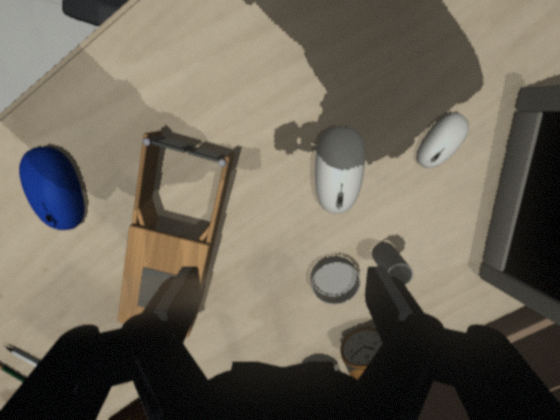

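Wrist view: the large white mouse has its tail at (342,124) and its wheel at (340,201), with the nose at (338,213). The garage posts are at (148,140) and (225,158), the tin at (335,279) and the cup at (392,262). Next I'll triangulate these against the top view.

Run:
```python
from h import *
t=cm('top'); w=dict(np.load('w2.npz'))
C=lambda x,y:(230+x/3.747,110+y/3.75)
for n,a,b in [('wheel',C(262,211),(340,200)),('postL',C(250,404),(225,158)),('postR',C(253,518),(148,140)),('roofL',C(396,396),(209,243)),('roofR',C(396,528),(131,224)),('tin',(340.6,154.3),(335,279))]:
    print(n,tri(t,a,w,b),)
print('tail/nose w',atz(w,342,124,.012),atz(w,338,213,.012))
print('rear top',atz(t,*C(596,396),.048),atz(t,*C(596,528),.048))
for z in (.0,.042):print('posts w',atz(w,225,158,.042)[:2],atz(w,148,140,.042)[:2])
go((.6137,-.3074,.06),14.4)
```

```text
wheel (array([ 0.6196206 , -0.33775897,  0.04042535]), np.float64(0.0004561983416103057))
postL (array([ 0.47584755, -0.32852837,  0.03133187]), np.float64(0.0007835867527856548))
postR (array([ 0.39129283, -0.32996109,  0.04292   ]), np.float64(0.0007147893900379337))
roofL (array([ 0.48087108, -0.43561129,  0.04157401]), np.float64(0.0012398249515395907))
roofR (array([ 0.38464467, -0.43469171,  0.04393495]), np.float64(0.00038939582031476117))
tin (array([ 0.65934723, -0.45571869,  0.01506687]), np.float64(0.001392241776609966))
tail/nose w [ 0.5981639  -0.25467305  0.012     ] [ 0.63084954 -0.36218955  0.012     ]
rear top [ 0.48126065 -0.58139849  0.048     ] [ 0.384993   -0.57917209  0.048     ]
posts w [ 0.4771886  -0.32602145] [ 0.39079949 -0.32982177]
posts w [ 0.4771886  -0.32602145] [ 0.39079949 -0.32982177]
t 2.2 tcp [ 0.5468 -0.3386  0.2302] yaw 15.84 z [-1.e-03  8.e-04 -1.e+00] F [ 0.3  0.8 -0.9] | az 1.44 tx ty tz 0.0136 0.0726 0.1702
```

The measurements agree. Mouse centre is (0.614, -0.308), yaw about -75°. The dock flap line is at y≈-0.330, with the axis at x≈0.433 and yaw about -90°.

Emit:
move_arm:
  series:
    - {"tx": 0.004, "ty": 0.024, "tz": 0, "ax": 0, "ay": 0, "az": 0.8, "hand": 0.085}
    - {"tx": 0.004, "ty": 0.024, "tz": 0.01, "ax": 0, "ay": 0, "az": 0, "hand": 0.085}
    - {"tx": 0.0046, "ty": 0.025, "tz": 0.02, "ax": 0, "ay": 0, "az": 0, "hand": 0.085}
    - {"tx": 0, "ty": 0, "tz": 0.03, "ax": 0, "ay": 0, "az": 0, "hand": 0.085}
    - {"tx": 0, "ty": 0, "tz": 0.03, "ax": 0, "ay": 0, "az": 0, "hand": 0.085}
    - {"tx": 0, "ty": 0, "tz": 0.03, "ax": 0, "ay": 0, "az": 0, "hand": 0.085}
    - {"tx": 0, "ty": 0, "tz": 0.02, "ax": 0, "ay": 0, "az": 0, "hand": 0.085}
    - {"tx": 0, "ty": 0, "tz": 0, "ax": 0, "ay": 0, "az": 0, "hand": 0.085}

```text
time_s: 2.87
eef_pos: [0.6094, -0.3078, 0.0867]
orientation: [-1.911, -2.485, 0.002]
force: [-1.1, 0.6, -0.2]
width: 0.995
grip_force: 0.0
```

Run:
```python
from h import *
go((.614,-.308,.004),15.2)
```

```text
t 2.8667 tcp [ 0.6094 -0.3078  0.0867] yaw 14.86 z [-0.0064  0.0031 -1.    ] F [-1.1  0.6 -0.2] | az -0.34 tx ty tz -0.0015 0.0044 0.0827
```

Emit:
move_arm:
  series:
    - {"tx": -0.001, "ty": 0.004, "tz": 0.02, "ax": 0, "ay": 0, "az": 0, "hand": 0.085}
    - {"tx": 0, "ty": 0, "tz": 0.02, "ax": 0, "ay": 0, "az": 0, "hand": 0.085}
    - {"tx": 0, "ty": 0, "tz": 0.02, "ax": 0, "ay": 0, "az": 0, "hand": 0.085}
    - {"tx": 0, "ty": 0, "tz": 0.012, "ax": 0, "ay": 0, "az": 0, "hand": 0.085}
    - {"tx": 0, "ty": 0, "tz": 0.006, "ax": 0, "ay": 0, "az": 0, "hand": 0.085}
    - {"tx": 0, "ty": 0, "tz": 0, "ax": 0, "ay": 0, "az": 0, "hand": 0.085}
    - {"tx": 0, "ty": 0, "tz": 0, "ax": 0, "ay": 0, "az": 0, "hand": 0.085}
    - {"tx": 0, "ty": 0, "tz": 0, "ax": 0, "ay": 0, "az": 0, "hand": 0.085}

```text
time_s: 3.53
eef_pos: [0.6174, -0.3088, 0.0149]
orientation: [1.913, 2.489, 0.001]
force: [0.6, -0.2, 0.1]
width: 0.992
grip_force: 0.0
```

Run:
```python
from h import *
go((.614,-.308,.004),15.2)
```

```text
t 3.5333 tcp [ 0.6174 -0.3088  0.0149] yaw 14.9 z [ 1.8e-03 -9.0e-04 -1.0e+00] F [ 0.6 -0.2  0.1] | az -0.3 tx ty tz 0.0016 -0.0031 0.0109
```

Emit:
move_arm:
  series:
    - {"tx": 0.001, "ty": -0.003, "tz": 0.006, "ax": 0, "ay": 0, "az": 0, "hand": 0.085}
    - {"tx": 0, "ty": 0, "tz": 0.004, "ax": 0, "ay": 0, "az": 0, "hand": 0.085}
    - {"tx": 0, "ty": 0, "tz": 0, "ax": 0, "ay": 0, "az": 0, "hand": 0.07}
    - {"tx": 0, "ty": 0, "tz": 0, "ax": 0, "ay": 0, "az": 0, "hand": 0.05}
    - {"tx": 0, "ty": 0, "tz": 0, "ax": 0, "ay": 0, "az": 0, "hand": 0.04}
    - {"tx": 0, "ty": 0, "tz": 0, "ax": 0, "ay": 0, "az": 0, "hand": 0.04}
    - {"tx": 0, "ty": 0, "tz": 0, "ax": 0, "ay": 0, "az": 0, "hand": 0.04}
    - {"tx": 0, "ty": 0, "tz": 0, "ax": 0, "ay": 0, "az": 0, "hand": 0.04}
  newtons: 30

```text
time_s: 4.2
eef_pos: [0.6136, -0.3082, 0.0037]
orientation: [1.914, 2.491, -0.0]
force: [-2.6, 0.3, 5.7]
width: 0.681
grip_force: 32.5
```

Emit:
move_arm:
  series:
    - {"tx": 0, "ty": 0, "tz": -0.015, "ax": 0, "ay": 0, "az": 0, "hand": 0.04}
    - {"tx": 0, "ty": 0, "tz": -0.02, "ax": 0, "ay": 0, "az": 0, "hand": 0.04}
    - {"tx": 0, "ty": 0, "tz": -0.025, "ax": 0, "ay": 0, "az": 0, "hand": 0.04}
    - {"tx": 0.015, "ty": -0.015, "tz": 0, "ax": 0, "ay": 0, "az": 0, "hand": 0.04}
    - {"tx": 0.022, "ty": -0.027, "tz": 0, "ax": 0, "ay": 0, "az": 0, "hand": 0.04}
    - {"tx": 0.022, "ty": -0.027, "tz": 0, "ax": 0, "ay": 0, "az": 0, "hand": 0.04}
    - {"tx": 0.022, "ty": -0.027, "tz": 0, "ax": 0, "ay": 0, "az": 0, "hand": 0.04}
    - {"tx": 0.022, "ty": -0.027, "tz": 0, "ax": 0, "ay": 0, "az": 0, "hand": 0.04}

```text
time_s: 4.87
eef_pos: [0.4666, -0.2395, 0.0631]
orientation: [1.914, 2.491, 0.0]
force: [0.6, -0.3, -1.6]
width: 0.677
grip_force: 32.9
```

Emit:
move_arm:
  series:
    - {"tx": 0.016, "ty": -0.02, "tz": 0, "ax": 0, "ay": 0, "az": 0, "hand": 0.04}
    - {"tx": 0.008, "ty": -0.01, "tz": 0, "ax": 0, "ay": 0, "az": 0, "hand": 0.04}
    - {"tx": 0, "ty": 0, "tz": 0, "ax": 0, "ay": 0, "az": 5, "hand": 0.04}
    - {"tx": 0, "ty": 0, "tz": 0, "ax": 0, "ay": 0, "az": 5, "hand": 0.04}
    - {"tx": 0, "ty": 0, "tz": 0, "ax": 0, "ay": 0, "az": 5, "hand": 0.04}
    - {"tx": 0, "ty": 0, "tz": 0, "ax": 0, "ay": 0, "az": 0, "hand": 0.04}
    - {"tx": 0, "ty": 0, "tz": 0, "ax": 0, "ay": 0, "az": 0, "hand": 0.04}
    - {"tx": 0, "ty": 0, "tz": 0, "ax": 0, "ay": 0, "az": 0, "hand": 0.04}

```text
time_s: 5.53
eef_pos: [0.4331, -0.2248, 0.0633]
orientation: [2.22, 2.223, 0.0]
force: [-0.6, 1.2, -1.5]
width: 0.679
grip_force: 32.9
```

Run:
```python
from h import *
im,m=snap('wrist','w3.png'); t_,tm=snap('top','top3.png'); go((.433,-.225,.006),0); np.savez('w3.npz',**m)
a=cv2.resize(im[:,:,::-1],(420,315)); b=cv2.resize(t_[120:300,220:400,::-1],(315,315)); cv2.imwrite('pics/m3.png',np.hstack([a,b]))
```

```text
t 5.6333 tcp [ 0.433  -0.2248  0.0632] yaw 0.02 z [-1.e-04  0.e+00 -1.e+00] F [ 0.3 -0.5 -0.7] | az 0.02 tx ty tz -0.0002 -0.0 0.0572
```

View pics/m3.png

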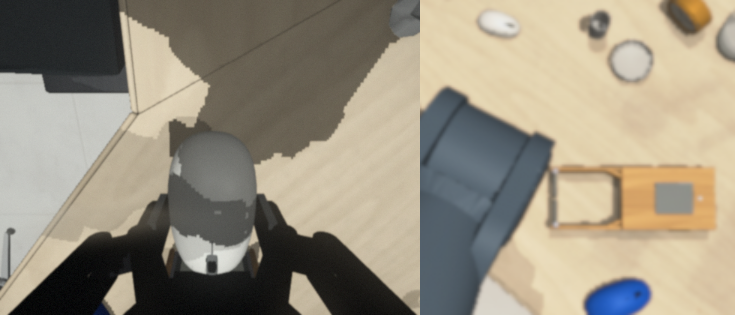

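The mouse is held straight and centred between the fingers, wheel at wrist (212,265), tail at (213,135), nose towards the garage. Nothing else has been disturbed. Next I'll set it down and release.

Emit:
move_arm:
  series:
    - {"tx": 0, "ty": 0, "tz": 0.02, "ax": 0, "ay": 0, "az": 0, "hand": 0.04}
    - {"tx": 0, "ty": 0, "tz": 0.02, "ax": 0, "ay": 0, "az": 0, "hand": 0.04}
    - {"tx": 0, "ty": 0, "tz": 0.01, "ax": 0, "ay": 0, "az": 0, "hand": 0.04}
    - {"tx": 0, "ty": 0, "tz": 0.005, "ax": 0, "ay": 0, "az": 0, "hand": 0.04}
    - {"tx": 0, "ty": 0, "tz": 0.004, "ax": 0, "ay": 0, "az": 0, "hand": 0.04}
    - {"tx": 0, "ty": 0, "tz": 0, "ax": 0, "ay": 0, "az": 0, "hand": 0.04}
    - {"tx": 0, "ty": 0, "tz": 0, "ax": 0, "ay": 0, "az": 0, "hand": 0.04}
    - {"tx": 0, "ty": 0, "tz": 0, "ax": 0, "ay": 0, "az": 0, "hand": 0.04}

```text
time_s: 6.3
eef_pos: [0.4334, -0.225, 0.005]
orientation: [2.222, 2.219, 0.0]
force: [-0.5, 0.3, -1.6]
width: 0.677
grip_force: 32.9
```

Emit:
move_arm:
  series:
    - {"tx": 0, "ty": 0, "tz": 0, "ax": 0, "ay": 0, "az": 0, "hand": 0.062}
    - {"tx": 0, "ty": 0, "tz": 0, "ax": 0, "ay": 0, "az": 0, "hand": 0.075}
    - {"tx": 0, "ty": 0, "tz": 0, "ax": 0, "ay": 0, "az": 0, "hand": 0.08}
    - {"tx": 0, "ty": 0, "tz": 0, "ax": 0, "ay": 0, "az": 0, "hand": 0.08}
    - {"tx": 0, "ty": 0, "tz": -0.015, "ax": 0, "ay": 0, "az": 0, "hand": 0.08}
    - {"tx": 0, "ty": 0, "tz": -0.025, "ax": 0, "ay": 0, "az": 0, "hand": 0.08}
    - {"tx": 0, "ty": 0, "tz": -0.025, "ax": 0, "ay": 0, "az": 0, "hand": 0.08}
    - {"tx": 0, "ty": 0, "tz": 0, "ax": 0, "ay": 0, "az": 0, "hand": 0.08}

```text
time_s: 6.97
eef_pos: [0.435, -0.2258, 0.0734]
orientation: [2.219, 2.216, 0.003]
force: [1.7, -0.3, 1.7]
width: 0.94
grip_force: 0.0
```

Emit:
move_arm:
  series:
    - {"tx": 0.015, "ty": 0, "tz": 0, "ax": 0, "ay": 0, "az": 0, "hand": 0.06}
    - {"tx": 0.02, "ty": -0.001, "tz": 0, "ax": 0, "ay": 0, "az": 0, "hand": 0.04}
    - {"tx": 0.02, "ty": 0, "tz": 0, "ax": 0, "ay": 0, "az": 0, "hand": 0.02}
    - {"tx": 0.015, "ty": 0, "tz": 0, "ax": 0, "ay": 0, "az": 0, "hand": 0.014}
    - {"tx": 0.008, "ty": 0, "tz": 0, "ax": 0, "ay": 0, "az": 0, "hand": 0.014}
    - {"tx": 0, "ty": 0, "tz": 0, "ax": 0, "ay": 0, "az": 0, "hand": 0.014}
    - {"tx": 0, "ty": 0, "tz": 0, "ax": 0, "ay": 0, "az": 0, "hand": 0.014}
    - {"tx": 0, "ty": 0, "tz": 0, "ax": 0, "ay": 0, "az": 0, "hand": 0.014}

```text
time_s: 7.63
eef_pos: [0.4323, -0.1474, 0.0693]
orientation: [2.223, 2.219, -0.0]
force: [-0.0, 0.1, 1.1]
width: 0.167
grip_force: 0.0
```

Run:
```python
from h import *
im,m=snap('wrist','w4.png'); go((.433,-.147,.006),0); np.savez('w4.npz',**m)
print('exp tail',proj(m,(.433,-.170,.012)))
```

```text
t 7.6833 tcp [ 0.4322 -0.1475  0.0693] yaw -0.13 z [ 2.e-04 -2.e-04 -1.e+00] F [ 0.5  0.2 -0.4] | az -0.13 tx ty tz 0.0005 0.0008 0.0633
exp tail (np.float64(283.7129691642891), np.float64(254.14368713968312))
```

View pics/w4.png

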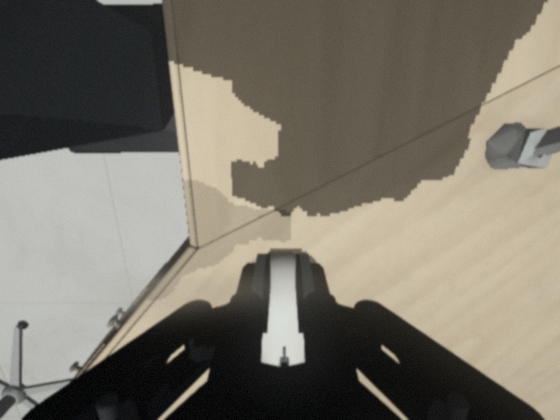

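The mouse stands straight between the fingertips, tail at (285,251) against a predicted (284,254) and wheel at (283,355). Now I'll descend behind the tail.

Emit:
move_arm:
  series:
    - {"tx": 0, "ty": 0.001, "tz": 0.015, "ax": 0, "ay": 0, "az": 0, "hand": 0.014}
    - {"tx": 0, "ty": 0, "tz": 0.02, "ax": 0, "ay": 0, "az": 0, "hand": 0.014}
    - {"tx": 0, "ty": 0, "tz": 0.015, "ax": 0, "ay": 0, "az": 0, "hand": 0.014}
    - {"tx": 0, "ty": 0, "tz": 0.008, "ax": 0, "ay": 0, "az": 0, "hand": 0.014}
    - {"tx": 0, "ty": 0, "tz": 0.005, "ax": 0, "ay": 0, "az": 0, "hand": 0.014}
    - {"tx": 0, "ty": 0, "tz": 0, "ax": 0, "ay": 0, "az": 0, "hand": 0.014}
    - {"tx": 0, "ty": 0, "tz": 0, "ax": 0, "ay": 0, "az": 0, "hand": 0.014}
    - {"tx": 0, "ty": 0, "tz": 0, "ax": 0, "ay": 0, "az": 0, "hand": 0.014}

```text
time_s: 8.35
eef_pos: [0.4336, -0.1471, 0.007]
orientation: [2.223, 2.219, 0.001]
force: [-0.6, 0.1, 0.4]
width: 0.165
grip_force: 0.0
```

Emit:
move_arm:
  series:
    - {"tx": -0.004, "ty": 0, "tz": 0, "ax": 0, "ay": 0, "az": 0, "hand": 0.014}
    - {"tx": -0.006, "ty": 0, "tz": 0, "ax": 0, "ay": 0, "az": 0, "hand": 0.014}
    - {"tx": -0.006, "ty": 0, "tz": 0, "ax": 0, "ay": 0, "az": 0, "hand": 0.014}
    - {"tx": -0.006, "ty": 0, "tz": 0, "ax": 0, "ay": 0, "az": 0, "hand": 0.014}
    - {"tx": -0.006, "ty": 0, "tz": 0, "ax": 0, "ay": 0, "az": 0, "hand": 0.014}
    - {"tx": -0.006, "ty": 0, "tz": 0, "ax": 0, "ay": 0, "az": 0, "hand": 0.014}
    - {"tx": -0.004, "ty": 0, "tz": 0, "ax": 0, "ay": 0, "az": 0, "hand": 0.014}
    - {"tx": 0, "ty": 0, "tz": 0, "ax": 0, "ay": 0, "az": 0, "hand": 0.014}

```text
time_s: 9.02
eef_pos: [0.433, -0.1857, 0.0063]
orientation: [2.224, 2.219, -0.0]
force: [0.7, -0.3, -0.7]
width: 0.164
grip_force: 0.0
```

Emit:
move_arm:
  series:
    - {"tx": -0.005, "ty": 0, "tz": 0, "ax": 0, "ay": 0, "az": 0, "hand": 0.014}
    - {"tx": -0.006, "ty": 0, "tz": 0, "ax": 0, "ay": 0, "az": 0, "hand": 0.014}
    - {"tx": -0.006, "ty": 0, "tz": 0, "ax": 0, "ay": 0, "az": 0, "hand": 0.014}
    - {"tx": -0.006, "ty": 0, "tz": 0, "ax": 0, "ay": 0, "az": 0, "hand": 0.014}
    - {"tx": -0.006, "ty": 0, "tz": 0, "ax": 0, "ay": 0, "az": 0, "hand": 0.014}
    - {"tx": -0.006, "ty": 0, "tz": 0, "ax": 0, "ay": 0, "az": 0, "hand": 0.014}
    - {"tx": -0.005, "ty": 0, "tz": 0, "ax": 0, "ay": 0, "az": 0, "hand": 0.014}
    - {"tx": 0, "ty": 0, "tz": 0, "ax": 0, "ay": 0, "az": 0, "hand": 0.014}

```text
time_s: 9.68
eef_pos: [0.433, -0.2257, 0.0063]
orientation: [2.224, 2.219, -0.0]
force: [0.0, 1.4, -0.0]
width: 0.166
grip_force: 0.4
```

Emit:
move_arm:
  series:
    - {"tx": -0.005, "ty": 0, "tz": 0, "ax": 0, "ay": 0, "az": 0, "hand": 0.014}
    - {"tx": -0.005, "ty": 0, "tz": 0, "ax": 0, "ay": 0, "az": 0, "hand": 0.014}
    - {"tx": -0.005, "ty": 0, "tz": 0, "ax": 0, "ay": 0, "az": 0, "hand": 0.014}
    - {"tx": -0.005, "ty": 0, "tz": 0, "ax": 0, "ay": 0, "az": 0, "hand": 0.014}
    - {"tx": -0.005, "ty": 0, "tz": 0, "ax": 0, "ay": 0, "az": 0, "hand": 0.014}
    - {"tx": -0.005, "ty": 0, "tz": 0, "ax": 0, "ay": 0, "az": 0, "hand": 0.014}
    - {"tx": -0.005, "ty": 0, "tz": 0, "ax": 0, "ay": 0, "az": 0, "hand": 0.014}
    - {"tx": 0, "ty": 0, "tz": 0, "ax": 0, "ay": 0, "az": 0, "hand": 0.014}

```text
time_s: 10.35
eef_pos: [0.4331, -0.261, 0.0064]
orientation: [2.223, 2.218, -0.001]
force: [-0.4, 0.9, 0.4]
width: 0.166
grip_force: 0.1
```

Run:
```python
from h import *
im,m=snap('wrist','w5.png'); s_,sm=snap('side','s5.png'); t_,tm=snap('top','t5.png'); go((.433,-.26,.006),0)
cv2.imwrite('pics/m5.png',np.hstack([cv2.resize(im[150:360,120:440,::-1],(400,262)),cv2.resize(s_[150:281,200:400,::-1],(400,262))]))
```

```text
t 10.5 tcp [ 0.433  -0.2601  0.0064] yaw -0.11 z [ 2.e-04 -6.e-04 -1.e+00] F [-0.4  0.7 -0.2] | az -0.11 tx ty tz 0.0001 -0.0 0.0004
```

View pics/m5.png

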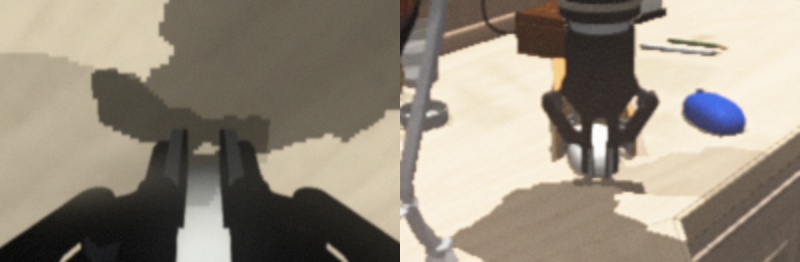

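The mouse is centred between the fingertips, tail at about (204,155) in the left crop, and its nose is through the flap. I'll keep pushing.

Emit:
move_arm:
  series:
    - {"tx": -0.005, "ty": 0, "tz": 0, "ax": 0, "ay": 0, "az": 0, "hand": 0.014}
    - {"tx": -0.005, "ty": 0, "tz": 0, "ax": 0, "ay": 0, "az": 0, "hand": 0.014}
    - {"tx": -0.005, "ty": 0, "tz": 0, "ax": 0, "ay": 0, "az": 0, "hand": 0.014}
    - {"tx": -0.005, "ty": 0, "tz": 0, "ax": 0, "ay": 0, "az": 0, "hand": 0.014}
    - {"tx": -0.005, "ty": 0, "tz": 0, "ax": 0, "ay": 0, "az": 0, "hand": 0.014}
    - {"tx": -0.005, "ty": 0, "tz": 0, "ax": 0, "ay": 0, "az": 0, "hand": 0.014}
    - {"tx": -0.005, "ty": 0, "tz": 0, "ax": 0, "ay": 0, "az": 0, "hand": 0.014}
    - {"tx": 0, "ty": 0, "tz": 0, "ax": 0, "ay": 0, "az": 0, "hand": 0.014}

```text
time_s: 11.17
eef_pos: [0.4329, -0.2959, 0.0063]
orientation: [2.224, 2.218, -0.0]
force: [-0.3, 0.2, 0.2]
width: 0.163
grip_force: 0.0
```

Emit:
move_arm:
  series:
    - {"tx": -0.005, "ty": 0, "tz": 0, "ax": 0, "ay": 0, "az": 0, "hand": 0.014}
    - {"tx": -0.005, "ty": 0, "tz": 0, "ax": 0, "ay": 0, "az": 0, "hand": 0.014}
    - {"tx": -0.005, "ty": 0, "tz": 0, "ax": 0, "ay": 0, "az": 0, "hand": 0.014}
    - {"tx": -0.005, "ty": 0, "tz": 0, "ax": 0, "ay": 0, "az": 0, "hand": 0.014}
    - {"tx": -0.005, "ty": 0, "tz": 0, "ax": 0, "ay": 0, "az": 0, "hand": 0.014}
    - {"tx": -0.005, "ty": 0, "tz": 0, "ax": 0, "ay": 0, "az": 0, "hand": 0.014}
    - {"tx": -0.005, "ty": 0, "tz": 0, "ax": 0, "ay": 0, "az": 0, "hand": 0.014}
    - {"tx": 0, "ty": 0, "tz": 0, "ax": 0, "ay": 0, "az": 0, "hand": 0.014}

```text
time_s: 11.83
eef_pos: [0.4329, -0.3309, 0.0064]
orientation: [2.223, 2.218, -0.0]
force: [0.1, 0.7, -0.6]
width: 0.166
grip_force: 0.0
```

Emit:
move_arm:
  series:
    - {"tx": -0.004, "ty": 0, "tz": 0, "ax": 0, "ay": 0, "az": 0, "hand": 0.014}
    - {"tx": -0.004, "ty": 0, "tz": 0, "ax": 0, "ay": 0, "az": 0, "hand": 0.014}
    - {"tx": -0.004, "ty": 0, "tz": 0, "ax": 0, "ay": 0, "az": 0, "hand": 0.014}
    - {"tx": -0.004, "ty": 0, "tz": 0, "ax": 0, "ay": 0, "az": 0, "hand": 0.014}
    - {"tx": -0.004, "ty": 0, "tz": 0, "ax": 0, "ay": 0, "az": 0, "hand": 0.014}
    - {"tx": -0.003, "ty": 0, "tz": 0, "ax": 0, "ay": 0, "az": 0, "hand": 0.014}
    - {"tx": -0.002, "ty": 0, "tz": 0, "ax": 0, "ay": 0, "az": 0, "hand": 0.014}
    - {"tx": 0, "ty": 0, "tz": 0, "ax": 0, "ay": 0, "az": 0, "hand": 0.014}

```text
time_s: 12.5
eef_pos: [0.4327, -0.3551, 0.0062]
orientation: [-2.223, -2.219, 0.0]
force: [-0.1, 2.3, -0.2]
width: 0.16
grip_force: 1.6
```

Run:
```python
from h import *
im,m=snap('wrist','w6.png'); s_,sm=snap('side','s6.png'); t_,tm=snap('top','t6.png'); go((.433,-.36,.006),0)
cv2.imwrite('pics/m6.png',np.hstack([cv2.resize(im[150:360,120:440,::-1],(400,262)),cv2.resize(s_[150:281,200:400,::-1],(400,262))]))
```

```text
t 12.65 tcp [ 0.4327 -0.3549  0.0063] yaw -0.1 z [-1.e-04 -5.e-04 -1.e+00] F [-0.1  1.2 -1. ] | az -0.1 tx ty tz -0.0051 0.0003 0.0003
```

View pics/m6.png

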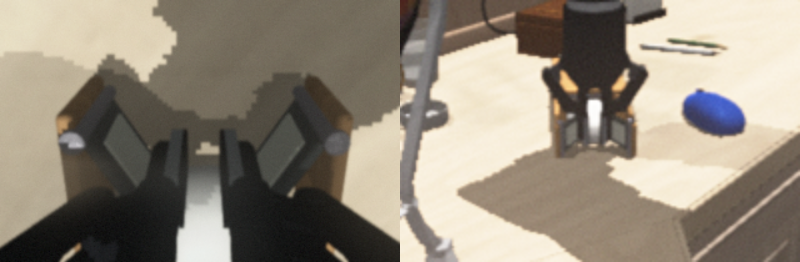

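The mouse is inside and centred, tail at (205,155) between the fingers. Both leaves rest against the fingers at (130,130) and (285,125). Now I'll creep forward and feel for the pad.

Emit:
move_arm:
  series:
    - {"tx": -0.001, "ty": 0, "tz": 0, "ax": 0, "ay": 0, "az": 0, "hand": 0.014}
    - {"tx": -0.001, "ty": 0, "tz": 0, "ax": 0, "ay": 0, "az": 0, "hand": 0.014}
    - {"tx": -0.001, "ty": 0, "tz": 0, "ax": 0, "ay": 0, "az": 0, "hand": 0.014}
    - {"tx": -0.001, "ty": 0, "tz": 0, "ax": 0, "ay": 0, "az": 0, "hand": 0.014}
    - {"tx": -0.001, "ty": 0, "tz": 0, "ax": 0, "ay": 0, "az": 0, "hand": 0.014}
    - {"tx": 0, "ty": 0, "tz": 0, "ax": 0, "ay": 0, "az": 0, "hand": 0.014}
    - {"tx": 0, "ty": 0, "tz": 0, "ax": 0, "ay": 0, "az": 0, "hand": 0.014}
    - {"tx": 0, "ty": 0, "tz": 0, "ax": 0, "ay": 0, "az": 0, "hand": 0.014}

```text
time_s: 13.32
eef_pos: [0.4328, -0.36, 0.0064]
orientation: [2.223, 2.219, -0.0]
force: [-1.0, -0.7, -0.4]
width: 0.163
grip_force: 1.8
```

Emit:
move_arm:
  series:
    - {"tx": -0.001, "ty": 0, "tz": 0, "ax": 0, "ay": 0, "az": 0, "hand": 0.014}
    - {"tx": -0.001, "ty": 0, "tz": 0, "ax": 0, "ay": 0, "az": 0, "hand": 0.014}
    - {"tx": -0.001, "ty": 0, "tz": 0, "ax": 0, "ay": 0, "az": 0, "hand": 0.014}
    - {"tx": -0.001, "ty": 0, "tz": 0, "ax": 0, "ay": 0, "az": 0, "hand": 0.014}
    - {"tx": 0, "ty": 0, "tz": 0, "ax": 0, "ay": 0, "az": 0, "hand": 0.014}
    - {"tx": 0, "ty": 0, "tz": 0, "ax": 0, "ay": 0, "az": 0, "hand": 0.014}
    - {"tx": 0, "ty": 0, "tz": 0, "ax": 0, "ay": 0, "az": 0, "hand": 0.014}
    - {"tx": 0, "ty": 0, "tz": 0, "ax": 0, "ay": 0, "az": 0, "hand": 0.014}

```text
time_s: 13.98
eef_pos: [0.4328, -0.3639, 0.0063]
orientation: [2.223, 2.219, -0.0]
force: [-0.0, 0.1, -0.8]
width: 0.169
grip_force: 1.8
```

Emit:
move_arm:
  series:
    - {"tx": -0.001, "ty": 0, "tz": 0, "ax": 0, "ay": 0, "az": 0, "hand": 0.014}
    - {"tx": -0.001, "ty": 0, "tz": 0, "ax": 0, "ay": 0, "az": 0, "hand": 0.014}
    - {"tx": -0.001, "ty": 0, "tz": 0, "ax": 0, "ay": 0, "az": 0, "hand": 0.014}
    - {"tx": -0.001, "ty": 0, "tz": 0, "ax": 0, "ay": 0, "az": 0, "hand": 0.014}
    - {"tx": 0, "ty": 0, "tz": 0, "ax": 0, "ay": 0, "az": 0, "hand": 0.014}
    - {"tx": 0, "ty": 0, "tz": 0, "ax": 0, "ay": 0, "az": 0, "hand": 0.014}
    - {"tx": 0, "ty": 0, "tz": 0, "ax": 0, "ay": 0, "az": 0, "hand": 0.014}
    - {"tx": 0, "ty": 0, "tz": 0, "ax": 0, "ay": 0, "az": 0, "hand": 0.014}

```text
time_s: 14.65
eef_pos: [0.4328, -0.3679, 0.0063]
orientation: [2.223, 2.22, -0.0]
force: [-0.8, 0.3, -0.4]
width: 0.164
grip_force: 1.8
```

Emit:
move_arm:
  series:
    - {"tx": -0.001, "ty": 0, "tz": 0, "ax": 0, "ay": 0, "az": 0, "hand": 0.014}
    - {"tx": -0.001, "ty": 0, "tz": 0, "ax": 0, "ay": 0, "az": 0, "hand": 0.014}
    - {"tx": -0.001, "ty": 0, "tz": 0, "ax": 0, "ay": 0, "az": 0, "hand": 0.014}
    - {"tx": -0.001, "ty": 0, "tz": 0, "ax": 0, "ay": 0, "az": 0, "hand": 0.014}
    - {"tx": 0, "ty": 0, "tz": 0, "ax": 0, "ay": 0, "az": 0, "hand": 0.014}
    - {"tx": 0, "ty": 0, "tz": 0, "ax": 0, "ay": 0, "az": 0, "hand": 0.014}
    - {"tx": 0, "ty": 0, "tz": 0, "ax": 0, "ay": 0, "az": 0, "hand": 0.014}
    - {"tx": 0, "ty": 0, "tz": 0, "ax": 0, "ay": 0, "az": 0, "hand": 0.014}

```text
time_s: 15.32
eef_pos: [0.4328, -0.3719, 0.0063]
orientation: [2.223, 2.219, -0.0]
force: [-0.2, 0.2, -0.1]
width: 0.162
grip_force: 0.1
```

Emit:
move_arm:
  series:
    - {"tx": -0.001, "ty": 0, "tz": 0, "ax": 0, "ay": 0, "az": 0, "hand": 0.014}
    - {"tx": -0.001, "ty": 0, "tz": 0, "ax": 0, "ay": 0, "az": 0, "hand": 0.014}
    - {"tx": -0.001, "ty": 0, "tz": 0, "ax": 0, "ay": 0, "az": 0, "hand": 0.014}
    - {"tx": -0.001, "ty": 0, "tz": 0, "ax": 0, "ay": 0, "az": 0, "hand": 0.014}
    - {"tx": 0, "ty": 0, "tz": 0, "ax": 0, "ay": 0, "az": 0, "hand": 0.014}
    - {"tx": 0, "ty": 0, "tz": 0, "ax": 0, "ay": 0, "az": 0, "hand": 0.014}
    - {"tx": 0, "ty": 0, "tz": 0, "ax": 0, "ay": 0, "az": 0, "hand": 0.014}
    - {"tx": 0, "ty": 0, "tz": 0, "ax": 0, "ay": 0, "az": 0, "hand": 0.014}

```text
time_s: 15.98
eef_pos: [0.4328, -0.3758, 0.0063]
orientation: [2.223, 2.22, -0.0]
force: [-0.2, 1.1, 0.9]
width: 0.163
grip_force: 0.1
```

Emit:
move_arm:
  series:
    - {"tx": -0.001, "ty": 0, "tz": 0, "ax": 0, "ay": 0, "az": 0, "hand": 0.014}
    - {"tx": -0.001, "ty": 0, "tz": 0, "ax": 0, "ay": 0, "az": 0, "hand": 0.014}
    - {"tx": -0.001, "ty": 0, "tz": 0, "ax": 0, "ay": 0, "az": 0, "hand": 0.014}
    - {"tx": 0, "ty": 0, "tz": 0, "ax": 0, "ay": 0, "az": 0, "hand": 0.014}
    - {"tx": 0, "ty": 0, "tz": 0, "ax": 0, "ay": 0, "az": 0, "hand": 0.014}
    - {"tx": 0, "ty": 0, "tz": 0, "ax": 0, "ay": 0, "az": 0, "hand": 0.014}
    - {"tx": 0, "ty": 0, "tz": 0, "ax": 0, "ay": 0, "az": 0, "hand": 0.014}
    - {"tx": 0, "ty": 0, "tz": 0, "ax": 0, "ay": 0, "az": 0, "hand": 0.014}

```text
time_s: 16.65
eef_pos: [0.4328, -0.3787, 0.0063]
orientation: [2.223, 2.22, -0.0]
force: [-0.3, 1.0, -0.4]
width: 0.162
grip_force: 0.1
```

Emit:
move_arm:
  series:
    - {"tx": -0.001, "ty": 0, "tz": 0, "ax": 0, "ay": 0, "az": 0, "hand": 0.014}
    - {"tx": -0.001, "ty": 0, "tz": 0, "ax": 0, "ay": 0, "az": 0, "hand": 0.014}
    - {"tx": -0.001, "ty": 0, "tz": 0, "ax": 0, "ay": 0, "az": 0, "hand": 0.014}
    - {"tx": -0.001, "ty": 0, "tz": 0, "ax": 0, "ay": 0, "az": 0, "hand": 0.014}
    - {"tx": 0, "ty": 0, "tz": 0, "ax": 0, "ay": 0, "az": 0, "hand": 0.014}
    - {"tx": 0, "ty": 0, "tz": 0, "ax": 0, "ay": 0, "az": 0, "hand": 0.014}
    - {"tx": 0, "ty": 0, "tz": 0, "ax": 0, "ay": 0, "az": 0, "hand": 0.014}
    - {"tx": 0, "ty": 0, "tz": 0, "ax": 0, "ay": 0, "az": 0, "hand": 0.014}

```text
time_s: 17.32
eef_pos: [0.4327, -0.3828, 0.0063]
orientation: [2.223, 2.22, -0.0]
force: [-0.0, 0.0, -0.3]
width: 0.161
grip_force: 0.2
```

Emit:
move_arm:
  series:
    - {"tx": -0.001, "ty": 0, "tz": 0, "ax": 0, "ay": 0, "az": 0, "hand": 0.014}
    - {"tx": -0.001, "ty": 0, "tz": 0, "ax": 0, "ay": 0, "az": 0, "hand": 0.014}
    - {"tx": -0.001, "ty": 0, "tz": 0, "ax": 0, "ay": 0, "az": 0, "hand": 0.014}
    - {"tx": -0.001, "ty": 0, "tz": 0, "ax": 0, "ay": 0, "az": 0, "hand": 0.014}
    - {"tx": 0, "ty": 0, "tz": 0, "ax": 0, "ay": 0, "az": 0, "hand": 0.014}
    - {"tx": 0, "ty": 0, "tz": 0, "ax": 0, "ay": 0, "az": 0, "hand": 0.014}
    - {"tx": 0, "ty": 0, "tz": 0, "ax": 0, "ay": 0, "az": 0, "hand": 0.014}
    - {"tx": 0, "ty": 0, "tz": 0, "ax": 0, "ay": 0, "az": 0, "hand": 0.014}

```text
time_s: 17.98
eef_pos: [0.4328, -0.3868, 0.0063]
orientation: [2.223, 2.22, -0.0]
force: [-0.3, -0.3, -0.1]
width: 0.161
grip_force: 0.1
```

Emit:
move_arm:
  series:
    - {"tx": -0.001, "ty": 0, "tz": 0, "ax": 0, "ay": 0, "az": 0, "hand": 0.014}
    - {"tx": -0.001, "ty": 0, "tz": 0, "ax": 0, "ay": 0, "az": 0, "hand": 0.014}
    - {"tx": -0.001, "ty": 0, "tz": 0, "ax": 0, "ay": 0, "az": 0, "hand": 0.014}
    - {"tx": -0.001, "ty": 0, "tz": 0, "ax": 0, "ay": 0, "az": 0, "hand": 0.014}
    - {"tx": 0, "ty": 0, "tz": 0, "ax": 0, "ay": 0, "az": 0, "hand": 0.014}
    - {"tx": 0, "ty": 0, "tz": 0, "ax": 0, "ay": 0, "az": 0, "hand": 0.014}
    - {"tx": 0, "ty": 0, "tz": 0, "ax": 0, "ay": 0, "az": 0, "hand": 0.014}
    - {"tx": 0, "ty": 0, "tz": 0, "ax": 0, "ay": 0, "az": 0, "hand": 0.014}

```text
time_s: 18.65
eef_pos: [0.4327, -0.3908, 0.0063]
orientation: [2.223, 2.22, 0.0]
force: [-0.6, -0.0, 0.2]
width: 0.163
grip_force: 0.1
```

Emit:
move_arm:
  series:
    - {"tx": -0.001, "ty": 0, "tz": 0, "ax": 0, "ay": 0, "az": 0, "hand": 0.014}
    - {"tx": -0.001, "ty": 0, "tz": 0, "ax": 0, "ay": 0, "az": 0, "hand": 0.014}
    - {"tx": -0.001, "ty": 0, "tz": 0, "ax": 0, "ay": 0, "az": 0, "hand": 0.014}
    - {"tx": -0.001, "ty": 0, "tz": 0, "ax": 0, "ay": 0, "az": 0, "hand": 0.014}
    - {"tx": 0, "ty": 0, "tz": 0, "ax": 0, "ay": 0, "az": 0, "hand": 0.014}
    - {"tx": 0, "ty": 0, "tz": 0, "ax": 0, "ay": 0, "az": 0, "hand": 0.014}
    - {"tx": 0, "ty": 0, "tz": 0, "ax": 0, "ay": 0, "az": 0, "hand": 0.014}
    - {"tx": 0, "ty": 0, "tz": 0, "ax": 0, "ay": 0, "az": 0, "hand": 0.014}

```text
time_s: 19.32
eef_pos: [0.4327, -0.3948, 0.0063]
orientation: [2.223, 2.22, -0.0]
force: [-0.5, -0.1, 0.3]
width: 0.163
grip_force: 0.0
```

Emit:
move_arm:
  series:
    - {"tx": -0.001, "ty": 0, "tz": 0, "ax": 0, "ay": 0, "az": 0, "hand": 0.014}
    - {"tx": -0.001, "ty": 0, "tz": 0, "ax": 0, "ay": 0, "az": 0, "hand": 0.014}
    - {"tx": -0.001, "ty": 0, "tz": 0, "ax": 0, "ay": 0, "az": 0, "hand": 0.014}
    - {"tx": -0.001, "ty": 0, "tz": 0, "ax": 0, "ay": 0, "az": 0, "hand": 0.014}
    - {"tx": 0, "ty": 0, "tz": 0, "ax": 0, "ay": 0, "az": 0, "hand": 0.014}
    - {"tx": 0, "ty": 0, "tz": 0, "ax": 0, "ay": 0, "az": 0, "hand": 0.014}
    - {"tx": 0, "ty": 0, "tz": 0, "ax": 0, "ay": 0, "az": 0, "hand": 0.014}
    - {"tx": 0, "ty": 0, "tz": 0, "ax": 0, "ay": 0, "az": 0, "hand": 0.014}

```text
time_s: 19.98
eef_pos: [0.4327, -0.3988, 0.0063]
orientation: [2.223, 2.22, -0.0]
force: [0.4, -0.8, 0.2]
width: 0.167
grip_force: 0.1
```

Emit:
move_arm:
  series:
    - {"tx": -0.001, "ty": 0, "tz": 0, "ax": 0, "ay": 0, "az": 0, "hand": 0.014}
    - {"tx": -0.001, "ty": 0, "tz": 0, "ax": 0, "ay": 0, "az": 0, "hand": 0.014}
    - {"tx": -0.001, "ty": 0, "tz": 0, "ax": 0, "ay": 0, "az": 0, "hand": 0.014}
    - {"tx": -0.001, "ty": 0, "tz": 0, "ax": 0, "ay": 0, "az": 0, "hand": 0.014}
    - {"tx": 0, "ty": 0, "tz": 0, "ax": 0, "ay": 0, "az": 0, "hand": 0.014}
    - {"tx": 0, "ty": 0, "tz": 0, "ax": 0, "ay": 0, "az": 0, "hand": 0.014}
    - {"tx": 0, "ty": 0, "tz": 0, "ax": 0, "ay": 0, "az": 0, "hand": 0.014}
    - {"tx": 0, "ty": 0, "tz": 0, "ax": 0, "ay": 0, "az": 0, "hand": 0.014}

```text
time_s: 20.65
eef_pos: [0.4325, -0.4024, 0.0062]
orientation: [-2.223, -2.219, -0.001]
force: [-0.6, 4.5, 0.8]
width: 0.167
grip_force: 2.2
```

Contact, at 4.5 N. I'll press about 2 mm more and hold.

Emit:
move_arm:
  series:
    - {"tx": -0.001, "ty": 0, "tz": 0, "ax": 0, "ay": 0, "az": 0, "hand": 0.014}
    - {"tx": -0.001, "ty": 0, "tz": 0, "ax": 0, "ay": 0, "az": 0, "hand": 0.014}
    - {"tx": 0, "ty": 0, "tz": 0, "ax": 0, "ay": 0, "az": 0, "hand": 0.014}
    - {"tx": 0, "ty": 0, "tz": 0, "ax": 0, "ay": 0, "az": 0, "hand": 0.014}
    - {"tx": 0, "ty": 0, "tz": 0, "ax": 0, "ay": 0, "az": 0, "hand": 0.014}
    - {"tx": 0, "ty": 0, "tz": 0, "ax": 0, "ay": 0, "az": 0, "hand": 0.014}
    - {"tx": 0, "ty": 0, "tz": 0, "ax": 0, "ay": 0, "az": 0, "hand": 0.014}
    - {"tx": 0, "ty": 0, "tz": 0, "ax": 0, "ay": 0, "az": 0, "hand": 0.014}

```text
time_s: 21.32
eef_pos: [0.4324, -0.4039, 0.006]
orientation: [-2.222, -2.219, -0.001]
force: [-1.3, 8.0, 2.6]
width: 0.164
grip_force: 3.5
```

8 N held, rising about 2.3 N/mm, which matches the sprung pad. Now I'll back off and lift straight out.

Emit:
move_arm:
  series:
    - {"tx": 0.001, "ty": 0, "tz": 0, "ax": 0, "ay": 0, "az": 0, "hand": 0.014}
    - {"tx": 0.001, "ty": 0, "tz": 0, "ax": 0, "ay": 0, "az": 0, "hand": 0.014}
    - {"tx": 0.002, "ty": 0, "tz": 0, "ax": 0, "ay": 0, "az": 0, "hand": 0.014}
    - {"tx": 0.002, "ty": 0, "tz": 0, "ax": 0, "ay": 0, "az": 0, "hand": 0.014}
    - {"tx": 0.003, "ty": 0, "tz": 0, "ax": 0, "ay": 0, "az": 0, "hand": 0.014}
    - {"tx": 0, "ty": 0, "tz": 0, "ax": 0, "ay": 0, "az": 0, "hand": 0.014}
    - {"tx": 0, "ty": 0, "tz": 0, "ax": 0, "ay": 0, "az": 0, "hand": 0.014}
    - {"tx": 0, "ty": 0, "tz": -0.005, "ax": 0, "ay": 0, "az": 0, "hand": 0.014}

```text
time_s: 21.98
eef_pos: [0.4323, -0.3955, 0.0108]
orientation: [-2.223, -2.219, 0.0]
force: [-1.1, 0.0, 0.2]
width: 0.164
grip_force: 0.0
```

Emit:
move_arm:
  series:
    - {"tx": 0, "ty": 0, "tz": -0.01, "ax": 0, "ay": 0, "az": 0, "hand": 0.014}
    - {"tx": 0, "ty": 0, "tz": -0.02, "ax": 0, "ay": 0, "az": 0, "hand": 0.014}
    - {"tx": 0, "ty": 0, "tz": -0.03, "ax": 0, "ay": 0, "az": 0, "hand": 0.014}
    - {"tx": 0, "ty": 0, "tz": -0.03, "ax": 0, "ay": 0, "az": 0, "hand": 0.014}
    - {"tx": 0, "ty": 0, "tz": -0.03, "ax": 0, "ay": 0, "az": 0, "hand": 0.014}
    - {"tx": 0, "ty": 0, "tz": -0.02, "ax": 0, "ay": 0, "az": 0, "hand": 0.014}
    - {"tx": 0, "ty": 0, "tz": -0.01, "ax": 0, "ay": 0, "az": 0, "hand": 0.014}
    - {"tx": 0, "ty": 0, "tz": 0, "ax": 0, "ay": 0, "az": 0, "hand": 0.014}

```text
time_s: 22.65
eef_pos: [0.4336, -0.3967, 0.164]
orientation: [2.22, 2.217, 0.0]
force: [0.2, 0.3, -0.2]
width: 0.164
grip_force: 0.0
```

Run:
```python
from h import *
im,m=snap('wrist','w7.png'); s_,sm=snap('side','s7.png'); go((.433,-.36,.15),0)
cv2.imwrite('pics/m7.png',np.hstack([cv2.resize(im[:,:,::-1],(400,300)),cv2.resize(s_[130:280,200:400,::-1],(400,300))]))
for x in(0,50,60):print(x,np.array(proj(m,(.433,-.33-x/1000,.02)))*400/560)
```

```text
t 22.75 tcp [ 0.4325 -0.3957  0.1606] yaw -0.1 z [-4.e-04  3.e-04 -1.e+00] F [-0.   0.4 -0.6] | az -0.1 tx ty tz 0.0357 0.0005 0.0106
0 [200.93625961  90.40501952]
50 [201.07162007 127.30496361]
60 [201.09691117 134.19944494]
```

View pics/m7.png

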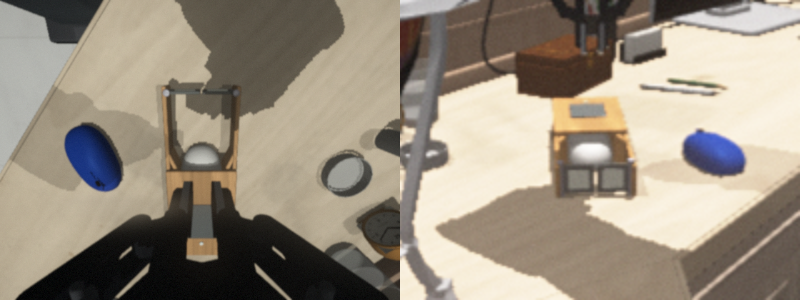

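The wrist half shows the mouse inside, its tail at (202,145) well past the flap line at (202,92), with both leaves shut. The side half shows both leaves closed at (580,180) and (612,178), the garage in place and the bystanders undisturbed. I'll hand in.

```bash
python3 -c "
from plant import job
print(job.job_done())"
```

```text
the job is handed in; nothing more can be done
None
```

The mouse is in its garage: its nose was pressed on the charging pad at about 8 N, both flap leaves are shut behind it, the hand is clear, and the job was handed in at about 23 s.

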